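Set up the phone stand beside the chapati board

TASK

The folding phone stand was left on the chapati board: move it to the middle of the slate-grey silicone mat, flat on its feet and square to the mat with the hinge end towards the robot, setting it down rather than dropping it. Open its backrest to 60 degrees from the counter and let go, then press the backrest lightly, as if tapping a phone screen, to check that the friction hinge holds the angle. Leave the other kitchen things where they are.

Things in the scene. Friction and masses are not known exactly. Their poses are not given: they have to be found in the camera images.
- stand_base (a point): Centre of the silver folding phone stand's base, 7 mm above the underside of its feet. Loose, about 0.8 kg. Base 130 mm long (x) by 62 mm wide (y), its plate 2 to 12 mm above the underside, to be gripped across the 62 mm. Axes: x from the hinge end to the rear, z up. Yaw starts up to 0.9 rad either side of the world's x. The narrower backrest lies above.
- backrest (a joint): Angle of the backrest above the base, rad: 0 folded flat, 1.047 = 60 degrees, stop at 1.83; starts 0.12 to 0.35. Friction hinge (0.26 N m either way) that stays as left and slips if pushed square to its face with over about 1.7 N near the top or 3 N half-way up (straight down on the top edge: 3 N). Opening lifts the rear free end up and forward; the base stays down by its weight.
- hinge (a point): Middle of the stand's hinge line, near the front end of the base: 45 mm in front (-x) of the base centre, 18 mm above the underside of the feet. The line runs along y. Axes as those of the base.
- backrest_grip (a point): Point in the backrest's mid-plane, 126 mm from the hinge. The backrest is a plate 50 mm wide, 5 mm thick, ending 142 mm from the hinge; folded, its last 32 mm stand out beyond the base's rear, where its two side edges can be gripped. Axes: x away from the hinge, y along the hinge line, z out of the face with the dark pads (up when folded). Two lips 22 mm tall stand on the face by the hinge.
- mat: Slate-grey silicone mat, 190 mm (its x) by 130 mm (its y), 4 mm thick, fixed on the counter; origin at the centre of its underside, x pointing away from the robot.
- board: Round bamboo chapati board, 240 mm across and 30 mm thick, fixed; origin at the centre of its underside. The stand starts on it.
- pin: Bystander: steel rolling pin with black plastic grips, 300 mm long, 45 mm thick; origin under its middle, length along its y.
- canister: Bystander: glass canister with a bamboo lid, 99 mm across, 163 mm high; origin at the centre of its underside.
- dispenser: Bystander: white plastic push dispenser, 76 mm across, 178 mm high; origin at the centre of its underside.
- spatula: Bystander: teal silicone spatula with a bamboo handle, 250 mm long, 12 mm high; origin under its middle, length along its x.
There are look-alikes about, which are no part of the job. There is more than one size of the part that bears stand_base; the job needs the middle-sized.

How it is judged:
By the outcome, as a careful person would: the job done as asked, in the order asked, and still so for the second after the job is handed in, with the robot touching nothing.
It also fails if it takes over 67 s, if anything falls off the work surface, if the arm or the gripper's body presses on something with over 40 N, if the wrist force passes 120 N, or if a joint passes its speed limit or range.

ROBOT

A 6-joint arm with a two-finger parallel gripper is mounted at the origin on the work surface. World frame = base frame: x ahead of the robot, y to its left, z up, the work surface at z = 0. Lengths are in m, angles in rad, forces in N, time in s.
With the tool pointing down it reaches from about 0.35 to 0.775 m from the base axis. Payload 7.3 kg.
Tool frame: the origin (TCP) lies on the centre line of the jaws, within the pads' length; the fingertips stand 25 mm ahead of it and the grasp point (between the pads) lies 6 mm ahead of it; x points along the fingers, y is the direction in which the jaws open and shut, and the axes are right-handed (so a half turn about x gives the same grasp; the last joint's range is limited). The gripper opens to 92 mm and grips with 3 to 60 N. Pads are 19 mm wide; open, the fingers measure 130 mm over their backs; the gripper's body (75 mm by 190 mm) begins 47 mm behind the grasp point.
Start: joints at [1.04, 0.342, 1.524, -0, 1.275, -0.146], TCP at [0.197, 0.487, 0.229] pointing down, gripper open.
Joint ranges: [-2.53, 2.53], [-0.77, 2.02], [0.04, 2.7], [-1, 4.14], [0.28, 2.66], [-3.11, 3.11]. Speed limits (rad/s): [2.57, 2.57, 3.14, 3.14, 3.14, 3.14].

INTERFACE

Orientations are given as a unit quaternion [w, x, y, z].
In Python, from bench import ctrl, optics gives the robot as it stands.
- The arm moves only by the tool step_arm, never from a script. Its argument "deltas" is a list of rows, each a list of 5 numbers: the shift along the tool's x, y, z in m, then the turn about the tool's x in degrees, then the finger opening in m, from 0 to 0.0918. In form: [[x, y, z, turn, jaw], ...]. A call has 1 to 8 rows; each row shifts and turns the commanded pose from where the row before left it, along the tool's axes as they then stand; what a row does not reach is not made up. A row lasts 1/8 s, in which the tool goes at most 62.5 mm and 10.7 degrees, less where a joint would pass 70% of its speed; a pose out of reach is approached as far as the arm can. A call with a gripper value outside its range is refused whole. The fingers move at their own pace and stop on an object; the grip force is fixed at half the most. Time passes only in rows, so rows that do not move let the fingers close. It gives the time, the measured TCP pose, the force and the opening at its end, in the units of the state.
- ctrl.get_state(): the state, without advancing time (a new reading comes with each control period).
- optics.snapshot(name): name is "side" or "top" or "wrist"; returns a dict with "color" (400x640x3 uint8, red, green, blue), "z_map" (400x640 float32, m along the optical axis (not along the pixel's ray), 0 where there is no reading), "K" (3x3 intrinsics, pixels), "k1" (the pictures are not rectified: a ray, as slopes to the right and down, at radius r is drawn at 1 + k1 r^2 times it, then the intrinsics apply), "rvec" (rotation vector, rad) and "tvec" (3), from world to camera coordinates, as OpenCV has them. Camera axes: x right, y down, z forward; pixel columns grow to the right and rows downward; lengths in m; the calibration is good to about 2 mm. A picture is of the moment at which its call begins.
- ctrl.close_job(): hands the job in, once; it reports no verdict.
The state is a dict: "clock": time; "qpos": joint angles; "joint_vel": joint speeds; "joint_efforts": joint torques, N m; "ee_pos": TCP position; "eef_rot": TCP orientation; "wrist_force": force on the tool from outside, world axes, zero at the start; "moment": the same for the moment, N m; "width": opening from 0.0 (shut) to 1.0 (fully open).
Only numpy, scipy, OpenCV 4.12 (cv2) and the standard library are available. Lean on these libraries where they do the work, as an engineer would, in place of code of your own. Each camera call takes 0.05 s, during which the arm holds its last target. There are 200 camera calls.

## Working session

There is one attempt and no reset: what is moved stays moved. The work goes in short steps, Python scripts to look and compute and a tool call to move; the robot and the scene stay as the last step left them, time stands still between calls to the robot, and variables do not carry over. Pictures are saved under pics/ and viewed, about 8 in all and at most 12, crops included, and the job is handed in when it is done.

Besides the shell and the picture viewer there is one more tool, called after "Call:" as name(argument=value, ...) on one line, values as JSON. step_arm: Moves the arm, as the interface text tells. Its arguments: {"type":"object","properties":{"deltas":{"type":"array","items":{"type":"array","items":{"type":"number"}}}},"required":["deltas"]}

```bash
ls; mkdir -p pics
cat > h.py <<'E'
import numpy as np, cv2
from bench import ctrl, optics
from scipy.spatial.transform import Rotation as R
def snap(n):
    s=optics.snapshot(n); np.savez(f'/tmp/{n}.npz',**{k:np.asarray(v) for k,v in s.items()}); return s
def load(n): return np.load(f'/tmp/{n}.npz')
def cloud(s):
    z=s['z_map']; K=s['K']; v,u=np.mgrid[:400,:640]
    x=(u-K[0,2])/K[0,0]; y=(v-K[1,2])/K[1,1]; a,b=x.copy(),y.copy()
    for _ in range(8):
        f=1+float(s['k1'])*(a*a+b*b); a,b=x/f,y/f
    P=np.stack([a*z,b*z,z],-1); Rm=cv2.Rodrigues(np.asarray(s['rvec'],float))[0]
    W=(P-np.asarray(s['tvec']).ravel())@Rm; W[z==0]=np.nan; return W
def save(s,n,crop=None,sc=1):
    im=s['color'][...,::-1]
    if crop: im=im[crop[1]:crop[3],crop[0]:crop[2]]
    cv2.imwrite(f'pics/{n}.png',cv2.resize(np.ascontiguousarray(im),None,fx=sc,fy=sc,interpolation=cv2.INTER_CUBIC))
def st():
    s=ctrl.get_state(); w,x,y,z=s['eef_rot']; M=R.from_quat([x,y,z,w]).as_matrix(); return s,np.array(s['ee_pos']),M
E
python3 - <<'E'
from h import *
np.set_printoptions(precision=3,suppress=True)
a=snap('top');b=snap('side')
save(a,'top');save(b,'side')
s,p,M=st();print(s,M)
for q in(a,b):print(q['K'],q['k1'],cv2.Rodrigues(np.array(q['rvec'],float))[0],q['tvec'])
E
```

```text
pics
{'clock': 0.1, 'qpos': array([ 1.04 ,  0.343,  1.525, -0.   ,  1.275, -0.146]), 'joint_vel': array([ 0.   ,  0.001, -0.002,  0.001, -0.001, -0.001]), 'joint_efforts': array([  0.001, -43.201, -24.469,   0.072,   0.053,  -0.   ]), 'ee_pos': array([0.197, 0.486, 0.228]), 'eef_rot': array([ 0.694,  0.135,  0.694, -0.136]), 'wrist_force': array([ 0.376, -0.31 ,  0.354]), 'moment': array([0.006, 0.031, 0.03 ]), 'width': 0.9989074376631374} [[-0.001  0.375  0.927]
 [-0.001  0.927 -0.375]
 [-1.    -0.001 -0.   ]]
[[427.554   0.    322.144]
 [  0.    427.554 194.483]
 [  0.      0.      1.   ]] -0.08094243345607013 [[ 0.015 -1.    -0.008]
 [-0.992 -0.014 -0.122]
 [ 0.122  0.01  -0.992]] [-0.007  0.523  1.101]
[[501.122   0.    322.054]
 [  0.    501.122 203.043]
 [  0.      0.      1.   ]] 0.019342270119003177 [[ 0.958 -0.287 -0.017]
 [-0.224 -0.709 -0.669]
 [ 0.18   0.645 -0.743]] [-0.477  0.17   1.448]
```

View pics/top.png

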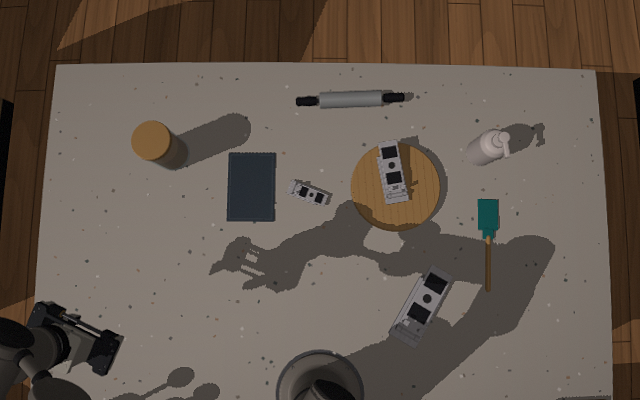

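View pics/side.png

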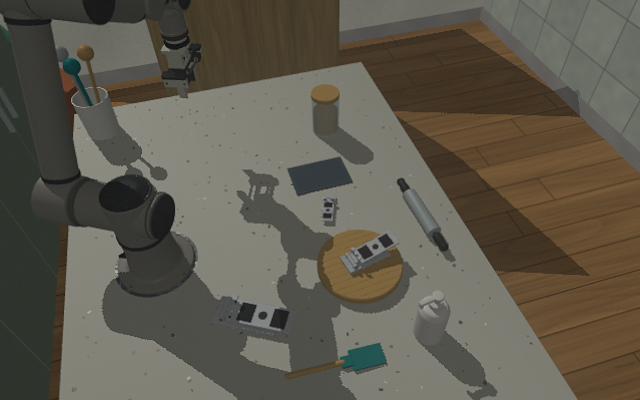

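The top view shows three stand look-alikes: a small one on the counter at (310,192), one on the board at (393,172) and a large one at (421,305). The mat is at (251,186), and the job's stand should be the one on the board. I'll check its size and pose next.

```bash
cat > m.py <<'E'
from h import *
np.set_printoptions(precision=4,suppress=True)
a=load('top');W=cloud(a);b=load('side');V=cloud(b)
c=a['color'].astype(int)
print('counter z', np.nanmedian(W[120:150,80:120,2]), np.nanmedian(W[250:300,100:200,2]))
hsv=cv2.cvtColor(a['color'],cv2.COLOR_RGB2HSV)
# board: rim of z>0.02 within region
m=(W[...,2]>.02)&(W[...,2]<.042)
n,l,stt,_=cv2.connectedComponentsWithStats(m.astype(np.uint8))
i=l[215,395];P=W[l==i];(cx,cy),r=cv2.minEnclosingCircle(P[:,:2].astype(np.float32));print('board',cx,cy,r,np.nanmedian(P[:,2]))
# mat
m=((c[...,2]-c[...,0])>8)&(c.sum(-1)<200);n,l,stt,_=cv2.connectedComponentsWithStats(m.astype(np.uint8));i=l[186,251];P=W[l==i]
print('mat',cv2.minAreaRect(P[:,:2].astype(np.float32)),np.nanmedian(P[:,2]),stt[i])
# stands
for u,v,lo,hi in((393,172,.036,.12),(310,192,.006,.09),(421,305,.006,.12)):
    for nm,Q in(('top',W),('side',V)):
        if nm=='top': x,y=W[v,u,:2]
        m=(Q[...,2]>lo)&(Q[...,2]<hi)&(np.hypot(Q[...,0]-x,Q[...,1]-y)<.13)
        P=Q[m];print(nm,u,len(P),cv2.minAreaRect(P[:,:2].astype(np.float32)),'z',np.percentile(P[:,2],[2,50,98]))
E
python3 m.py
python3 -c "
from h import *
a=load('top');save(a,'crop',(340,120,450,240),6)
b=load('side');save(b,'crops',(310,215,420,305),7)
A=cv2.imread('pics/crop.png')[:600,:];B=cv2.imread('pics/crops.png')
cv2.imwrite('pics/both.png',np.hstack([cv2.resize(A,(400,436)),cv2.resize(B,(400,327)) if 0 else cv2.copyMakeBorder(cv2.resize(B,(400,327)),0,109,0,0,0)]))"
```

```text
counter z 0.0007126881282076886 0.0007002412495798119
board 0.5495772361755371 -0.19575032591819763 0.12054908275604248 0.03085493659203848
mat ((0.5458442568778992, 0.19775153696537018), (0.2062460333108902, 0.1015588715672493), 13.784595489501953) 0.004711071614852167 [ 227  153   48   69 3122]
top 393 1396 ((0.5592126250267029, -0.18119655549526215), (0.19665159285068512, 0.21585212647914886), 61.39773941040039) z [0.0367 0.0588 0.0737]
side 393 1191 ((0.5442348718643188, -0.1762012541294098), (0.20722506940364838, 0.17415428161621094), 38.464866638183594) z [0.037  0.0572 0.0727]
top 310 977 ((0.5408950448036194, 0.03378161042928696), (0.22850149869918823, 0.25855228304862976), 6.156925678253174) z [0.0062 0.014  0.0335]
side 310 508 ((0.5258268117904663, 0.031093910336494446), (0.2351289689540863, 0.25785887241363525), 13.979092597961426) z [0.0061 0.0137 0.0327]
top 421 2529 ((0.2389484941959381, -0.2618197202682495), (0.23574966192245483, 0.22301550209522247), 7.41015625) z [0.0076 0.0274 0.0514]
side 421 2378 ((0.2381504774093628, -0.2624369263648987), (0.23788666725158691, 0.2364361584186554), 4.9715399742126465) z [0.0072 0.0269 0.0506]
```

View pics/both.png

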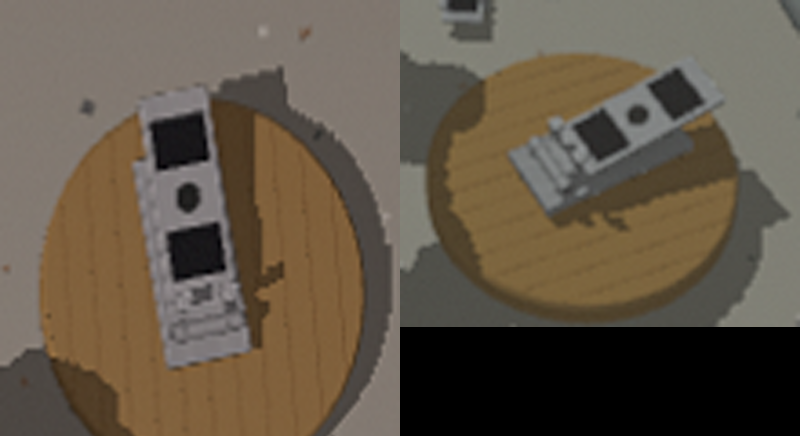

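The top and side crops show the stand on the board with its hinge end and lips toward the robot, around (397,202), and its free end near (389,141). The board cuts off part of its view. The fits above were contaminated by depth outliers, so I'll refit with colour masks and a model.

```bash
cat >> h.py <<'E'
def rays(s,uv):
    K=s['K'];uv=np.atleast_2d(np.asarray(uv,float));x=(uv-[K[0,2],K[1,2]])/K[0,0];a=x.copy()
    for _ in range(8): a=x/(1+float(s['k1'])*(a**2).sum(1,keepdims=True))
    Rm=cv2.Rodrigues(np.asarray(s['rvec'],float))[0];return -Rm.T@np.asarray(s['tvec']).ravel(), np.c_[a,np.ones(len(a))]@Rm
def onz(s,uv,z):
    C,d=rays(s,uv);return (C+d*((z-C[2])/d[:,2])[:,None])[:,:2]
def mask(s,m,seed):
    n,l,_,_=cv2.connectedComponentsWithStats(m.astype(np.uint8),connectivity=4);return l==l[seed[1],seed[0]]
def cont(m):
    c=max(cv2.findContours(m.astype(np.uint8),cv2.RETR_EXTERNAL,cv2.CHAIN_APPROX_NONE)[0],key=len);return c[:,0]
E
cat > m2.py <<'E'
from h import *
np.set_printoptions(precision=4,suppress=True)
for nm,mu,bu,su in(('top',(251,186),(420,205),(389,191)),('side',(320,176),(340,280),(352,262))):
    a=load(nm);W=cloud(a);c=a['color'].astype(int)
    print(nm,'colors mat',c[mu[1],mu[0]],'stand',c[su[1],su[0]],'bg near mat',c[150,215])
    d=c[...,2]-c[...,0]
    m=mask(a,(d>4)&(c.sum(-1)<240),mu);P=onz(a,cont(m),.004).astype(np.float32);r=cv2.minAreaRect(P);print('mat',r,m.sum())
    H=cv2.cvtColor(a['color'],cv2.COLOR_RGB2HSV)
    # stand: region around the board, depth raised, backrest plane fit
    ok=(np.hypot(W[...,0]-.56,W[...,1]+.18)<.13)&(W[...,2]>.034)
    P=W[ok];rng=np.random.default_rng(0);best=None
    for _ in range(800):
        q=P[rng.choice(len(P),3,False)];n=np.cross(q[1]-q[0],q[2]-q[0]);L=np.linalg.norm(n)
        if L<1e-6: continue
        n/=L;n*=np.sign(n[2])
        if n[2]<.9 or n[2]>.995: continue
        k=np.abs((P-q[0])@n)<.0025
        if best is None or k.sum()>best.sum(): best=k
    Q=P[best];c0=Q.mean(0);n=np.linalg.svd(Q-c0)[2][2];n*=np.sign(n[2])
    yaw=np.arctan2(-n[1],-n[0]);al=np.arccos(n[2])
    print('plane',len(Q),'alpha',al,'yaw',yaw,'c',c0)
    r=cv2.minAreaRect(Q[:,:2].astype(np.float32));print(r)
    u=np.array([np.cos(yaw),np.sin(yaw)]);v=np.array([-u[1],u[0]])
    print('along',np.percentile(Q[:,:2]@u,[0,2,98,100]),'across',np.percentile(Q[:,:2]@v,[0,2,50,98,100]))
E
python3 m2.py
```

```text
top colors mat [40 46 51] stand [105 101 101] bg near mat [78 72 68]
mat ((0.5457819700241089, 0.19645342230796814), (0.18776835501194, 0.1287989467382431), 0.5971346497535706) 3175
plane 744 alpha 0.17948207937023403 yaw 0.3565263342060465 c [ 0.5855 -0.1819  0.0604]
((0.5508607029914856, -0.2153087705373764), (0.23445464670658112, 0.12274163216352463), 4.9476094245910645)
along [0.3342 0.3479 0.5587 0.5655] across [-0.4343 -0.4057 -0.3749 -0.3415 -0.3065]
side colors mat [52 59 63] stand [130 132 132] bg near mat [135 134 125]
mat ((0.5446531176567078, 0.19552230834960938), (0.1896488070487976, 0.12866416573524475), 0.5970354676246643) 1528
plane 529 alpha 0.1535235036173154 yaw 0.20965359556323465 c [ 0.5908 -0.1835  0.0607]
((0.5498574376106262, -0.19419357180595398), (0.23008473217487335, 0.06024157255887985), 10.195947647094727)
along [0.3828 0.4638 0.6089 0.6124] across [-0.3334 -0.327  -0.302  -0.2783 -0.2728]
```

```bash
cat >> h.py <<'E'
from scipy.optimize import minimize
def box(x0,x1,hy,z0,z1): return np.array([[x,y,z] for x in(x0,x1) for y in(-hy,hy) for z in(z0,z1)])
def parts(p,zb):
    x,y,yaw,al=p; B=box(-.065,.065,.031,.002,.012); D=box(0,.142,.025,-.0025,.0025)
    D=D@R.from_euler('y',-al).as_matrix().T+[-.045,0,.018]
    M=R.from_euler('z',yaw).as_matrix().T
    return [q@M+[x,y,zb] for q in(B,D)]
def sil(s,p,zb,S=4):
    im=np.zeros((400*S,640*S),np.uint8)
    for q in parts(p,zb):
        uv=cv2.projectPoints(q,np.asarray(s['rvec'],float),np.asarray(s['tvec'],float),s['K'],np.array([float(s['k1']),0,0,0.]))[0][:,0]
        cv2.fillConvexPoly(im,cv2.convexHull(np.round((uv+.5)*S-.5).astype(np.int32)),1)
    return cv2.resize(im.astype(np.float32),(640,400),interpolation=cv2.INTER_AREA)
def fit(items,p0,zb):
    def f(p):
        return sum(np.abs(sil(s,p,zb)-m)[roi].sum() for s,m,roi in items)
    r=minimize(f,p0,method='Nelder-Mead',options=dict(initial_simplex=np.array([p0]+[np.array(p0)+d for d in np.diag([.012,.012,.08,.08])]),xatol=2e-4,fatol=.05,maxiter=400))
    return r.x,r.fun
E
cat > m3.py <<'E'
from h import *
np.set_printoptions(precision=4,suppress=True)
it=[]
for nm,seed in(('top',(389,191)),('side',(352,262))):
    a=load(nm);W=cloud(a);H=cv2.cvtColor(a['color'],cv2.COLOR_RGB2HSV)
    roi=np.hypot(W[...,0]-.56,W[...,1]+.18)<.16
    m=(W[...,2]>.038)&roi&((H[...,1]<75)|(H[...,2]<50))
    m=cv2.morphologyEx(m.astype(np.uint8),cv2.MORPH_OPEN,np.ones((2,2)))
    m=mask(a,m,seed);m=cv2.morphologyEx(m.astype(np.uint8),cv2.MORPH_CLOSE,np.ones((5,5)))
    print(nm,m.sum());it.append((a,m.astype(np.float32),roi))
for k in([it],[it[:1]],[it[1:]]):
    p,f=fit(k[0],[.56,-.18,.15,.25],.0305);print(p,f)
    if len(k[0])==2: pb=p
v=[]
for a,m,_ in it:
    im=a['color'][...,::-1].copy();o=cv2.resize(im,None,fx=4,fy=4)
    for mm,c in((sil(a,pb,.0305)>.5,(0,255,0)),(m>0,(0,0,255))):
        cv2.drawContours(o,[cont(mm)[:,None]*4+2],-1,c,1)
    u,w=cont(m).mean(0).astype(int)*4; v.append(o[max(0,w-200):w+200,u-200:u+200])
cv2.imwrite('pics/fit.png',np.hstack(v))
E
python3 m3.py
```

```text
top 1350
side 1153
[ 0.5684 -0.1884  0.2073  0.1103] 227.125
[ 0.5662 -0.187   0.2151  0.2914] 115.6875
[ 0.5729 -0.187   0.2291  0.0679] 79.9375
```

View pics/fit.png

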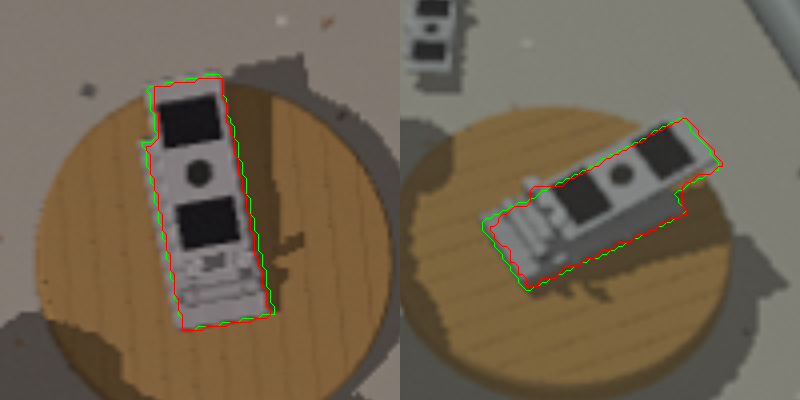

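The top fit is good and the side mask is slightly off. Estimates are base (0.568, -0.188) with yaw about 0.21, and mat (0.5455, 0.196) with yaw 0.0104. I'll move above the stand and refine with the wrist camera.

Call:
step_arm(deltas=[[0, 0, 0, -8.5, 0.0918], [0, 0, 0, -8.5, 0.0918], [0, 0, 0, -8.5, 0.0918], [0, 0, 0, -8.5, 0.0918], [0, -0.0566, 0.0171, 0, 0.0918], [0, -0.0566, 0.0171, 0, 0.0918], [0, -0.0566, 0.0171, 0, 0.0918], [0, -0.0566, 0.0171, 0, 0.0918]])

```text
clock: 1.1
ee_pos: [0.3113, 0.2776, 0.2286]
eef_rot: [0.703, -0.074, 0.703, 0.074]
wrist_force: [0.6, 0.7, 0.3]
width: 0.998
```

Call:
step_arm(deltas=[[0, -0.0566, 0.0171, 0, 0.0918], [0, -0.0566, 0.0171, 0, 0.0918], [0, -0.0566, 0.0171, 0, 0.0918], [0, -0.0566, 0.0171, 0, 0.0918], [0, -0.0566, 0.0171, 0, 0.0918], [0, -0.0566, 0.0171, 0, 0.0918], [0, -0.0566, 0.0171, 0, 0.0918], [0, -0.0566, 0.0171, 0, 0.0918]])

```text
clock: 2.1
ee_pos: [0.539, -0.1371, 0.2284]
eef_rot: [0.703, -0.073, 0.703, 0.074]
wrist_force: [0.5, -0.0, 0.0]
width: 0.999
```

Call:
step_arm(deltas=[[0, -0.0566, 0.0171, 0, 0.0918], [0, 0, 0, 0, 0.0918]])

```text
clock: 2.35
ee_pos: [0.5676, -0.1908, 0.2269]
eef_rot: [0.703, -0.072, 0.704, 0.072]
wrist_force: [-0.6, 0.9, 0.0]
width: 0.998
```

Run:
```python
from h import *
np.set_printoptions(precision=4,suppress=True)
a=snap('wrist');save(a,'wrist',None,1.25);s,p,M=st();print(s['qpos'],p,M)
Rm=cv2.Rodrigues(np.asarray(a['rvec'],float))[0];print(a['K'][0],a['k1'],'cam',-Rm.T@np.asarray(a['tvec']).ravel(),Rm)
```

```text
[-0.4497  0.4787  1.3141  0.0002  1.3511 -2.2265] [ 0.5668 -0.1887  0.2272] [[-0.002  -0.2046  0.9788]
 [ 0.0012  0.9789  0.2046]
 [-1.      0.0015 -0.0017]]
[314.8551   0.     315.6791] -0.006868856324897737 cam [ 0.489  -0.2065  0.3832] [[-0.2037  0.979  -0.0004]
 [ 0.936   0.1949  0.2932]
 [ 0.2872  0.0593 -0.956 ]]
```

View pics/wrist.png

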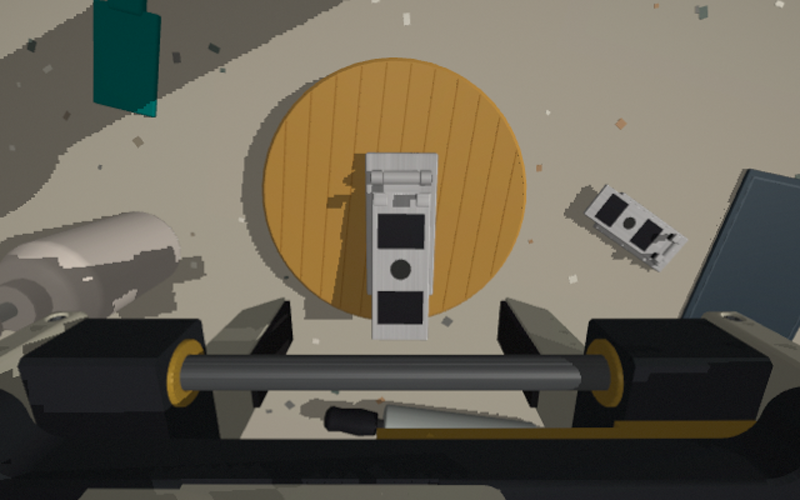

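The wrist view shows the stand nearly aligned with the jaws: the front base edge runs from (367,153) to (438,153), and the backrest end runs from (372,340) to (428,340) in 1.25x pixels. I'll fit it here.

```bash
cat > m4.py <<'E'
from h import *
np.set_printoptions(precision=4,suppress=True)
a=load('wrist')
q=np.array([[367,153],[438,153],[372,340],[428,340],[368,293],[433.5,293]])/1.25
f=onz(a,q[:2],.042);print('front corners',f,'width',np.linalg.norm(f[1]-f[0]))
W=cloud(a);H=cv2.cvtColor(a['color'],cv2.COLOR_RGB2HSV)
roi=np.zeros((400,640),bool);roi[115:277,270:370]=1
m=roi&(((H[...,1]<90)&(H[...,2]>85)&(W[...,2]>.035))|((H[...,2]<45)&(W[...,2]>.04)))
m=mask(a,m,(320,140));m=cv2.morphologyEx(m.astype(np.uint8),cv2.MORPH_CLOSE,np.ones((5,5))).astype(np.float32)
p,e=fit([(a,m,roi)],[.568,-.188,.207,.25],.03);print('fit',p,e)
P=W[205:262,303:337].reshape(-1,3);P=P[np.isfinite(P).all(1)];P=P[np.abs(P[:,2]-np.median(P[:,2]))<.03]
c0=P.mean(0);n=np.linalg.svd(P-c0)[2][2];n*=np.sign(n[2]);print('plane alpha',np.arccos(n[2]),np.arctan2(-n[1],-n[0]))
s,t,M=st();o=cv2.resize(a['color'][...,::-1],None,fx=5,fy=5)
for mm,c in((sil(a,p,.03)>.5,(0,255,0)),(m>0,(0,0,255))): cv2.drawContours(o,[cont(mm)[:,None]*5+2],-1,c,1)
cv2.imwrite('pics/fit2.png',o[560:1150,1350:1850])
d=M.T@(np.array([p[0],p[1],0])-[t[0],t[1],0]);print('tool delta',d,'yaw err deg',np.degrees(p[2]-np.arctan2(M[1,2],M[0,2])))
E
python3 m4.py
```

```text
front corners [[ 0.5102 -0.226 ]
 [ 0.498  -0.1675]] width 0.05976754401303736
fit [ 0.5682 -0.1853  0.1993  0.2751] 421.9375
plane alpha 0.15690851017640037 0.18625611052076513
tool delta [0.     0.003  0.0021] yaw err deg -0.3878253893298648
```

View pics/fit2.png

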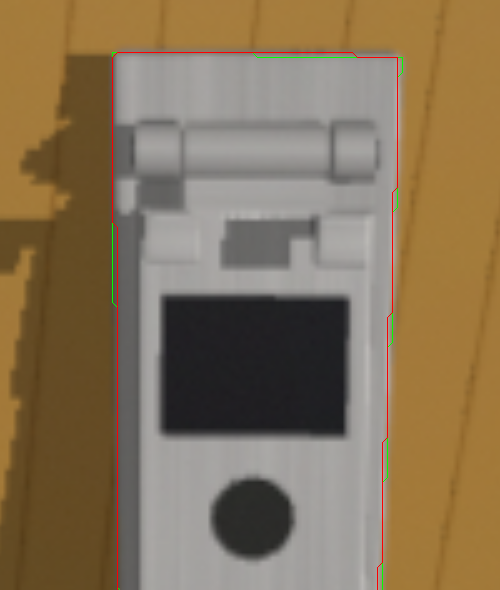

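The fit lies on the silhouette, with front width about 60–62 mm and centre (0.568, -0.185). The size matches the middle stand. Next I'll descend and grip across the plate, slightly behind centre.

Call:
step_arm(deltas=[[0, 0.003, 0.008, 0, 0.0918], [0.05, 0, 0, 0, 0.0918], [0.05, 0, 0, 0, 0.0918], [0.04, 0, 0, 0, 0.0918], [0.018, 0, 0, 0, 0.0918], [0, 0, 0, 0, 0.0918]])

```text
clock: 3.15
ee_pos: [0.5735, -0.1806, 0.0697]
eef_rot: [0.702, -0.074, 0.704, 0.075]
wrist_force: [-0.2, 0.5, 0.9]
width: 1.003
```

Run:
```python
from h import *
a=snap('wrist');save(a,'wrist2',(0,0,640,400),1.25);s,p,M=st();print(p,s['wrist_force'])
```

```text
[ 0.57433771 -0.18125037  0.07109202] [-0.55490123  0.13196639 -0.56641216]
```

View pics/wrist2.png

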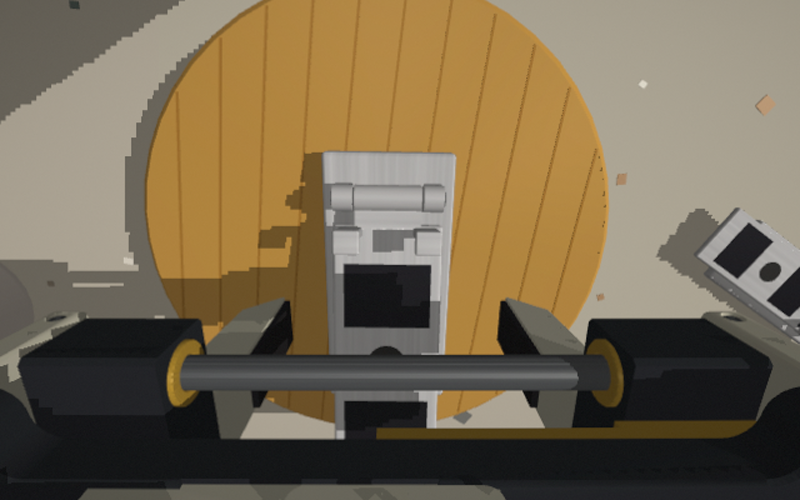

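The stand is centred between the open fingers: stand edges at 323 and 456, fingers at 291 and 498. I'll go down 12.5 mm more and close.

Call:
step_arm(deltas=[[0.0125, 0, 0, 0, 0.0918], [0, 0, 0, 0, 0.0918], [0, 0, 0, 0, 0.06], [0, 0, 0, 0, 0.05], [0, 0, 0, 0, 0.05], [0, 0, 0, 0, 0.05], [0, 0, 0, 0, 0.05], [0, 0, 0, 0, 0.05]])

```text
clock: 4.2
ee_pos: [0.5745, -0.1835, 0.0583]
eef_rot: [0.704, -0.074, 0.703, 0.073]
wrist_force: [1.2, -4.7, -2.0]
width: 0.548
```

Run:
```python
from h import *
np.set_printoptions(precision=4,suppress=True)
a=snap('wrist');b=snap('side');c=snap('top');s,p,M=st();print(p,s['width'],s['wrist_force'],s['moment'])
A=a['color'][90:400,200:520,::-1];B=b['color'][200:320,290:450,::-1]
A=cv2.resize(A,(400,388));B=cv2.resize(B,(400,300));B=cv2.copyMakeBorder(B,0,88,0,0,0)
cv2.imwrite('pics/g1.png',np.hstack([A,B]))
W=cloud(a); 
q=np.array([[323,153],[456,153]])
```

```text
[ 0.5744 -0.1831  0.0583] 0.5453658067332982 [ 1.5295 -5.086  -0.7377] [-0.6841 -0.1778 -0.0398]
```

View pics/g1.png

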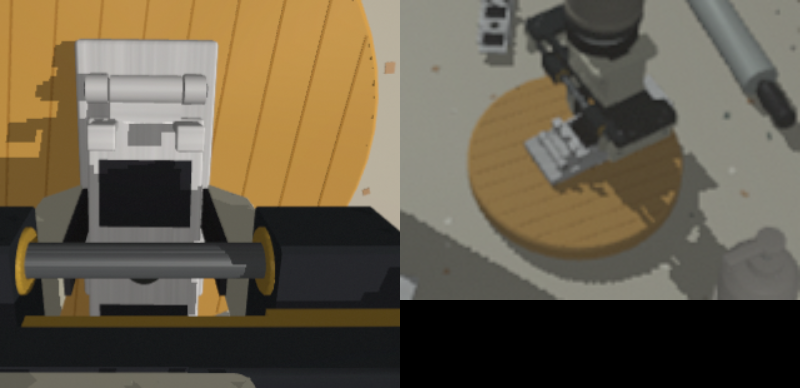

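Run:
```python
from h import *
np.set_printoptions(precision=4,suppress=True,linewidth=150)
a=load('wrist');W=cloud(a)
px=lambda x,y:(int(200+x*.8),int(90+y*.8))
for n,x,y in(('base front L',100,60),('base front R',200,60),('base left strip',84,170),('base right strip',208,170),('tipL',60,197),('tipR',228,197),('tipL2',84,194),('tipR2',203,194),('padL',78,215),('padR',210,215),('backrest',145,190),('backrest2',150,165),('board',270,150),('board2',330,100)):
    u,v=px(x,y);print(n,(u,v),np.nanmedian(W[v-1:v+2,u-1:u+2].reshape(-1,3),0))
f=onz(a,[px(78,41),px(215,41)],.042);print(f,np.linalg.norm(f[0]-f[1]))
# front edge row profile of width along base where visible: gradient at row
```

```text
base front L (280, 138) [ 0.5162 -0.2149  0.0422]
base front R (360, 138) [ 0.5074 -0.1727  0.0421]
base left strip (267, 226) [ 0.5679 -0.2135  0.0423]
base right strip (366, 226) [ 0.556  -0.1567  0.042 ]
tipL (248, 247) [ 0.5706 -0.2189  0.0677]
tipR (382, 247) [ 0.5562 -0.1522  0.068 ]
tipL2 (267, 245) [ 0.5702 -0.2102  0.0621]
tipR2 (362, 245) [ 0.5607 -0.1602  0.0593]
padL (262, 262) [ 0.5704 -0.2096  0.0805]
padR (368, 262) [ 0.5605 -0.1602  0.0794]
backrest (316, 242) [ 0.5651 -0.1847  0.0575]
backrest2 (320, 222) [ 0.5537 -0.185   0.0566]
board (416, 210) [ 0.5434 -0.1264  0.0301]
board2 (464, 170) [ 0.5133 -0.1057  0.0303]
[[ 0.51   -0.2258]
 [ 0.4979 -0.1686]] 0.058495430279420585
```

Run:
```python
from h import *
np.set_printoptions(precision=3,suppress=True,linewidth=170)
a=load('wrist');W=cloud(a)
for u in(362,366,372,378,386,394): print(u,[f"{v}:{W[v,u,0]:.3f},{W[v,u,1]:.3f},{W[v,u,2]:.3f}" for v in range(234,262,3)])
for n in('top','side'):
  V=cloud(load(n));m=(np.hypot(V[...,0]-.575,V[...,1]+.183)<.09);print(n,np.nanpercentile(V[m][:,2],[5,30,60,90]))
```

```text
362 ['234:0.561,-0.158,0.042', '237:0.564,-0.157,0.041', '240:0.565,-0.157,0.042', '243:0.560,-0.161,0.060', '246:0.562,-0.160,0.059', '249:0.563,-0.160,0.059', '252:0.564,-0.160,0.061', '255:0.566,-0.159,0.060', '258:0.568,-0.159,0.060', '261:0.569,-0.159,0.062']
366 ['234:0.561,-0.155,0.041', '237:0.563,-0.155,0.042', '240:0.559,-0.158,0.057', '243:0.559,-0.159,0.060', '246:0.559,-0.159,0.063', '249:0.560,-0.160,0.067', '252:0.559,-0.161,0.072', '255:0.560,-0.160,0.072', '258:0.561,-0.160,0.073', '261:0.563,-0.160,0.074']
372 ['234:0.564,-0.149,0.031', '237:0.567,-0.148,0.029', '240:0.557,-0.156,0.059', '243:0.557,-0.156,0.063', '246:0.557,-0.157,0.068', '249:0.557,-0.158,0.071', '252:0.557,-0.158,0.075', '255:0.558,-0.158,0.075', '258:0.559,-0.158,0.076', '261:0.559,-0.159,0.080']
378 ['234:0.564,-0.145,0.030', '237:0.566,-0.145,0.031', '240:0.568,-0.144,0.030', '243:0.556,-0.153,0.064', '246:0.556,-0.154,0.067', '249:0.557,-0.155,0.071', '252:0.557,-0.155,0.072', '255:0.557,-0.156,0.078', '258:0.557,-0.156,0.079', '261:0.557,-0.157,0.083']
386 ['234:0.562,-0.140,0.031', '237:0.565,-0.140,0.030', '240:0.567,-0.139,0.031', '243:0.569,-0.138,0.031', '246:0.556,-0.150,0.067', '249:0.556,-0.151,0.070', '252:0.556,-0.151,0.074', '255:0.556,-0.152,0.077', '258:0.556,-0.153,0.080', '261:0.557,-0.153,0.083']
394 ['234:0.562,-0.135,0.030', '237:0.563,-0.135,0.031', '240:0.565,-0.134,0.031', '243:0.567,-0.134,0.031', '246:0.569,-0.133,0.031', '249:0.556,-0.146,0.069', '252:0.555,-0.148,0.074', '255:0.555,-0.148,0.077', '258:0.556,-0.149,0.080', '261:0.555,-0.150,0.084']
top [0.034 0.396 0.413 0.419]
side [0.029 0.13  0.298 0.415]
```

The fingers stopped at 50 mm, the backrest's width, and they look higher than 25 mm ahead of the TCP. I'll open and check the tip height in the depth images.

Call:
step_arm(deltas=[[0, 0, 0, 0, 0.0918], [0, 0, 0, 0, 0.0918], [0, 0, 0, 0, 0.0918], [0, 0, 0, 0, 0.0918]])

```text
clock: 4.85
ee_pos: [0.5741, -0.1823, 0.0582]
eef_rot: [0.703, -0.074, 0.703, 0.074]
wrist_force: [-0.2, 0.3, -0.4]
width: 0.933
```

Run:
```python
from h import *
np.set_printoptions(precision=3,suppress=True,linewidth=170)
s,p,M=st();print(p,s['wrist_force'],s['width'])
for n in('wrist','side','top'):
    a=snap(n);T=(cloud(a)-p)@M
    m=(np.abs(np.abs(T[...,1])-.055)<.02)&(np.abs(T[...,2])<.03)&(T[...,0]>-.06)&(T[...,0]<.0265)
    Q=T[m];print(n,len(Q))
    for sg in(-1,1):
        q=Q[np.sign(Q[:,1])==sg]
        if len(q)==0: continue
        h=np.histogram(q[:,0],np.arange(-.06,.03,.005));print(sg,h[0])
        q=q[q[:,0]>-.01];print(q[np.argsort(-q[:,0])][:8])
```

```text
[ 0.574 -0.182  0.058] [-0.205  0.311 -0.359] 0.932689643198171
wrist 5638
-1 [235 163 115 305 308 276 272 260 246 244 199 141  42   0   0   0   0]
[[ 0.026 -0.043 -0.022]
 [ 0.026 -0.067 -0.025]
 [ 0.026 -0.04  -0.001]
 [ 0.026 -0.044 -0.029]
 [ 0.026 -0.035 -0.023]
 [ 0.026 -0.044  0.016]
 [ 0.026 -0.066 -0.009]
 [ 0.026 -0.067 -0.029]]
1 [175 153 107 308 294 293 257 278 240 249 187 156  41   0   0   0   0]
[[ 0.026  0.05  -0.012]
 [ 0.026  0.04  -0.027]
 [ 0.026  0.053 -0.005]
 [ 0.026  0.039 -0.004]
 [ 0.026  0.037  0.002]
 [ 0.026  0.066 -0.029]
 [ 0.026  0.04  -0.023]
 [ 0.026  0.043 -0.023]]
side 194
-1 [ 0  0  0  0  0  0  0  1  5  2  3  3  0  0  2  1 23]
[[ 0.026 -0.068 -0.008]
 [ 0.026 -0.051 -0.02 ]
 [ 0.026 -0.063  0.002]
 [ 0.026 -0.073  0.001]
 [ 0.026 -0.072  0.025]
 [ 0.026 -0.062  0.015]
 [ 0.026 -0.064 -0.002]
 [ 0.026 -0.043  0.021]]
1 [ 3  1  4  1  2  3  6  7  8 10  4  3  4  0  0  0 11]
[[ 0.026  0.053 -0.029]
 [ 0.026  0.061  0.   ]
 [ 0.026  0.062 -0.023]
 [ 0.026  0.039  0.01 ]
 [ 0.026  0.043  0.003]
 [ 0.026  0.042  0.012]
 [ 0.026  0.05   0.027]
 [ 0.026  0.062 -0.016]]
top 11
-1 [0 0 0 0 0 0 0 0 0 0 0 0 0 0 0 0 2]
[[ 0.026 -0.059 -0.021]
 [ 0.026 -0.074 -0.027]
 [ 0.026 -0.064 -0.022]
 [ 0.026 -0.057 -0.018]
 [ 0.026 -0.065 -0.019]
 [ 0.026 -0.067 -0.023]
 [ 0.025 -0.053 -0.02 ]
 [ 0.025 -0.059 -0.018]]
```

Both the wrist and side depth images put the fingertips only about 4 mm ahead of the reported TCP instead of 25. So the jaws closed on the backrest. I'll descend further in small guarded steps.

Call:
step_arm(deltas=[[0.006, -0.002, 0, 0, 0.0918], [0.006, 0, 0, 0, 0.0918], [0.003, 0, 0, 0, 0.0918], [0.001, 0, 0, 0, 0.0918], [0, 0, 0, 0, 0.0918]])

```text
clock: 5.62
ee_pos: [0.5746, -0.1845, 0.0421]
eef_rot: [0.703, -0.074, 0.703, 0.074]
wrist_force: [-0.1, -1.1, -0.3]
width: 1.0
```

```bash
cat > tip.py <<'E'
from h import *
np.set_printoptions(precision=3,suppress=True,linewidth=170)
s,p,M=st();print(p,s['wrist_force'],s['width'])
for n in('wrist','side'):
    a=snap(n);W=cloud(a);T=(W-p)@M
    m=(np.abs(np.abs(T[...,1])-.055)<.017)&(np.abs(T[...,2])<.03)&(T[...,0]>-.06)&(W[...,2]>.033)
    Q=T[m]
    for sg in(-1,1):
        q=Q[np.sign(Q[:,1])==sg]
        if len(q)<5: continue
        print(n,sg,np.histogram(q[:,0],np.arange(-.03,.03,.005))[0],'tool z range',np.percentile(q[:,2],[2,98]))
        q=q[np.argsort(-q[:,0])][:5];print(q)
E
python3 tip.py
```

```text
[ 0.575 -0.185  0.042] [-0.051 -1.083 -0.31 ] 1.0004289798920847
wrist -1 [264 280 262 238 208 152  46   0   0   0   0] tool z range [-0.012  0.009]
[[ 0.003 -0.049 -0.011]
 [ 0.002 -0.048 -0.011]
 [ 0.002 -0.046 -0.004]
 [ 0.002 -0.046  0.004]
 [ 0.002 -0.046  0.003]]
wrist 1 [267 273 268 250 203 150  42   0   0   0   0] tool z range [-0.012  0.009]
[[ 0.002  0.048 -0.009]
 [ 0.002  0.047 -0.01 ]
 [ 0.002  0.046 -0.004]
 [ 0.002  0.047 -0.008]
 [ 0.001  0.046  0.004]]
side -1 [ 0  2  7  5  0  1  0 23  0  0  0] tool z range [-0.028  0.024]
[[ 0.009 -0.053  0.   ]
 [ 0.009 -0.065 -0.024]
 [ 0.009 -0.064 -0.02 ]
 [ 0.009 -0.062  0.004]
 [ 0.009 -0.068  0.026]]
side 1 [ 4  5  7  6  5 10  0 14  0  0  0] tool z range [-0.019  0.015]
[[ 0.009  0.07  -0.006]
 [ 0.009  0.059  0.021]
 [ 0.009  0.054 -0.022]
 [ 0.009  0.044  0.018]
 [ 0.009  0.06  -0.019]]
```

The tips are about 2.5 mm ahead of the reported TCP and the pads span ±10 mm. I'll go down another 6.5 mm and close.

Call:
step_arm(deltas=[[0.003, 0, 0, 0, 0.0918], [0.0025, 0, 0, 0, 0.0918], [0.001, 0, 0, 0, 0.0918], [0, 0, 0, 0, 0.04], [0, 0, 0, 0, 0.04], [0, 0, 0, 0, 0.04], [0, 0, 0, 0, 0.04], [0, 0, 0, 0, 0.04]])

```text
clock: 6.72
ee_pos: [0.5744, -0.184, 0.0357]
eef_rot: [0.703, -0.073, 0.703, 0.074]
wrist_force: [-0.6, 3.0, 1.1]
width: 0.664
```

Call:
step_arm(deltas=[[0, 0, 0, 0, 0.04], [0, 0, 0, 0, 0.04]])

```text
clock: 6.98
ee_pos: [0.5744, -0.1841, 0.0357]
eef_rot: [0.703, -0.073, 0.703, 0.074]
wrist_force: [-1.1, 4.4, 2.6]
width: 0.67
```

Width is now 61.6 mm, so the base plate is gripped. I'll lift and check.

Call:
step_arm(deltas=[[-0.003, 0, 0, 0, 0.04], [-0.01, 0, 0, 0, 0.04], [-0.02, 0, 0, 0, 0.04], [-0.03, 0, 0, 0, 0.04], [-0.03, 0, 0, 0, 0.04], [0, 0, 0, 0, 0.04]])

```text
clock: 7.72
ee_pos: [0.576, -0.1855, 0.1311]
eef_rot: [0.705, -0.075, 0.702, 0.072]
wrist_force: [0.7, -0.9, -8.7]
width: 0.671
```

```bash
cat > held.py <<'E'
from h import *
np.set_printoptions(precision=4,suppress=True)
s,p,M=st();print(p,s['width'],s['wrist_force'],s['moment'],'tool yaw',np.arctan2(M[1,2],M[0,2]))
a=snap('wrist');W=cloud(a);T=(W-p)@M
# base-plate front part: tool coordinates, visible region in front of the hinge
c=a['color']
m=(np.abs(T[...,1])<.04)&(T[...,2]<-.03)&(T[...,2]>-.09)&(np.abs(T[...,0])<.03)
Q=T[m];print(len(Q),'x(med)',np.median(Q[:,0]))
q=Q[(Q[:,2]<-.056)];A=np.c_[q[:,1:],np.ones(len(q))];k=np.linalg.lstsq(A,q[:,0],rcond=None)[0];print('front plate slopes y,z',k,'ext y',np.percentile(q[:,1],[1,99]),'front z',np.percentile(q[:,2],[.5,2,5]))
save(a,'held',(150,60,490,400),1.6)
E
python3 held.py
```

```text
[ 0.576  -0.1855  0.1311] 0.6710043462460016 [ 0.716  -0.9208 -8.6522] [-0.0143 -0.029   0.051 ] tool yaw 0.20857525546308794
10955 x(med) -0.007685146489657061
front plate slopes y,z [ 0.0074 -0.3724 -0.0309] ext y [-0.029   0.0308] front z [-0.0719 -0.0716 -0.0711]
```

View pics/held.png

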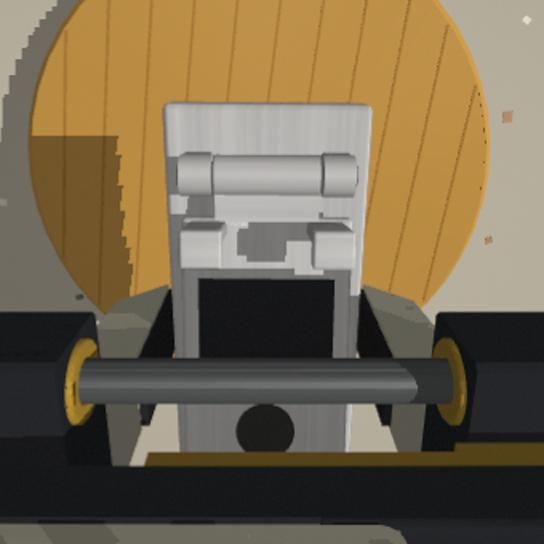

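Lift holds at 8.7 N with the stand square in the jaws and its centre about 7 mm in front of the TCP. I'll check the pitch on the plate alone and compute the move to the mat.

```bash
cat > held2.py <<'E'
from h import *
np.set_printoptions(precision=4,suppress=True)
s,p,M=st();a=load('wrist');T=(cloud(a)-p)@M
m=(np.abs(T[...,1])<.027)&(T[...,2]<-.0615)&(T[...,2]>-.0705)&(np.abs(T[...,0])<.03)
q=T[m]
for _ in range(4):
    A=np.c_[q[:,1:],np.ones(len(q))];k=np.linalg.lstsq(A,q[:,0],rcond=None)[0];r=np.abs(A@k-q[:,0]);q=q[r<max(.0012,2*np.median(r))]
print(len(q),'plate slopes y,z,c',k,'x med',np.median(q[:,0]))
yaw=.0104;ty=np.arctan2(M[1,2],M[0,2]);z=np.array([np.cos(yaw),np.sin(yaw)]);y=np.array([-z[1],z[0]])
tgt=np.array([.5455,.196])+.0068*z-.0009*y
d=tgt-p[:2];print('turn about tool x',np.degrees(ty-yaw),'after turn: dy',d@y,'dz',d@z,'tgt',tgt)
E
python3 held2.py
```

```text
2043 plate slopes y,z,c [ 0.0035 -0.0578 -0.0118] x med -0.008042323562643805
turn about tool x 11.348747542889061 after turn: dy 0.3803050514029356 dz -0.01849486757104691 tgt [0.5523 0.1952]
```

Call:
step_arm(deltas=[[0, 0, 0, 3.3, 0.04], [0, 0, 0, 5, 0.04], [0, 0, 0, 3, 0.04], [0, 0.02, -0.002, 0, 0.04], [0, 0.035, -0.0025, 0, 0.04], [0, 0.045, -0.0025, 0, 0.04], [0, 0.05, -0.0025, 0, 0.04], [0, 0.05, -0.0025, 0, 0.04]])

```text
clock: 8.78
ee_pos: [0.5589, 0.0175, 0.1273]
eef_rot: [0.706, -0.004, 0.708, 0.004]
wrist_force: [0.4, 0.4, -8.9]
width: 0.674
```

Call:
step_arm(deltas=[[0, 0.05, -0.0025, 0, 0.04], [0, 0.05, -0.002, 0, 0.04], [0, 0.045, -0.002, 0, 0.04], [0.02, 0.025, 0, 0, 0.04], [0.03, 0.01, 0, 0, 0.04], [0.025, 0, 0, 0, 0.04], [0, 0, 0, 0, 0.04]])

```text
clock: 9.65
ee_pos: [0.5487, 0.1954, 0.0506]
eef_rot: [0.704, -0.005, 0.71, 0.004]
wrist_force: [-0.3, -0.3, -9.0]
width: 0.672
```

```bash
python3 held.py; python3 held2.py
python3 - <<'E'
from h import *
np.set_printoptions(precision=4,suppress=True)
s,p,M=st();a=load('wrist');W=cloud(a);T=(W-p)@M
# mat edges seen from the wrist: front edge (low x) and side edges by colour
c=a['color'].astype(int);d=c[...,2]-c[...,0]
m=(d>4)&(c.sum(-1)<300)&(np.abs(W[...,2]-.004)<.006)
u=np.argwhere(m)[:,::-1];P=onz(a,u,.004)
print(len(P),'x',np.percentile(P[:,0],[.2,1,50,99]),'y',np.percentile(P[:,1],[.3,1,99,99.7]))
b=snap('side');t=snap('top')
E
```

```text
[0.5487 0.1954 0.0506] 0.6720640803678014 [-0.3214 -0.3176 -8.9899] [ 0.0165 -0.0384 -0.0401] tool yaw 0.01268246147206084
10942 x(med) -0.00758816145091803
front plate slopes y,z [ 0.0067 -0.3845 -0.0317] ext y [-0.0292  0.0307] front z [-0.072  -0.0717 -0.0712]
2103 plate slopes y,z,c [ 0.0035 -0.0016 -0.0047] x med -0.004641110949114138
turn about tool x 0.10385063898323711 after turn: dy -0.00027231784289043296 dz 0.002076607976223158 tgt [0.5523 0.1952]
18813 x [0.451  0.4518 0.4778 0.6367] y [0.1317 0.1323 0.2595 0.2601]
```

The wrist view confirms the mat: front edge at x 0.451 and y 0.132–0.260, giving a centre of (0.546, 0.196). I'll correct +2.5 mm and lower it.

Call:
step_arm(deltas=[[0, 0, 0.0025, 0, 0.04], [0.012, 0, 0, 0, 0.04], [0.012, 0, 0, 0, 0.04], [0.007, 0, 0, 0, 0.04], [0.003, 0, 0, 0, 0.04], [0, 0, 0, 0, 0.04]])

```text
clock: 10.55
ee_pos: [0.5542, 0.1953, 0.0195]
eef_rot: [0.707, -0.004, 0.707, 0.004]
wrist_force: [0.4, 0.1, -8.0]
width: 0.668
```

Call:
step_arm(deltas=[[0.001, 0, 0, 0, 0.04], [0.001, 0, 0, 0, 0.04], [0, 0, 0, 0, 0.04]])

```text
clock: 10.92
ee_pos: [0.5542, 0.1953, 0.0178]
eef_rot: [0.707, -0.004, 0.707, 0.004]
wrist_force: [0.6, 0.4, -9.1]
width: 0.673
```

```bash
python3 held.py; python3 held2.py
python3 - <<'E'
from h import *
np.set_printoptions(precision=4,suppress=True)
s,p,M=st();a=load('wrist');W=cloud(a)
c=a['color'].astype(int);d=c[...,2]-c[...,0]
m=(d>4)&(c.sum(-1)<300)&(np.abs(W[...,2]-.004)<.006)
u=np.argwhere(m)[:,::-1];P=onz(a,u,.004)
print('mat x front',np.percentile(P[:,0],[.2,1]),'y',np.percentile(P[:,1],[.3,1,99,99.7]))
T=(W-p)@M
q=W[(np.abs(T[...,1])<.025)&(T[...,2]<-.0615)&(T[...,2]>-.085)&(W[...,2]>.014)&(W[...,2]<.04)]
print('plate front x',np.percentile(q[:,0],[.5,1,2]),'z',np.median(q[:,2]))
E
```

```text
[0.5542 0.1953 0.0178] 0.6732324246765533 [ 0.605   0.4168 -9.0866] [ 0.0241 -0.0236  0.0388] tool yaw 0.011433302508691455
18357 x(med) -0.005844913523033817
front plate slopes y,z [-0.0077 -0.8415 -0.0565] ext y [-0.039   0.0391] front z [-0.0898 -0.0893 -0.0883]
2143 plate slopes y,z,c [ 0.0019  0.0018 -0.0061] x med -0.00618353434854553
turn about tool x 0.05523609136646129 after turn: dy -7.252429876224708e-05 dz -0.001996681470119387 tgt [0.5523 0.1952]
mat x front [0.4512 0.4518] y [0.1318 0.1324 0.2593 0.26  ]
plate front x [0.4823 0.4824 0.4824] z 0.023918723374857148
```

The plate is level and its underside is 8 mm above the mat. I'll correct x by -1.2 mm and set it down.

Call:
step_arm(deltas=[[0.003, 0, -0.0012, 0, 0.04], [0.003, 0, 0, 0, 0.04], [0.0008, 0, 0, 0, 0.04], [0.0004, 0, 0, 0, 0.04], [0, 0, 0, 0, 0.04]])

```text
clock: 11.6
ee_pos: [0.5531, 0.1953, 0.0106]
eef_rot: [0.707, -0.004, 0.707, 0.004]
wrist_force: [-0.9, -0.2, -8.3]
width: 0.672
```

Call:
step_arm(deltas=[[0.0004, 0, 0, 0, 0.04], [0.0004, 0, 0, 0, 0.04], [0, 0, 0, 0, 0.04]])

```text
clock: 11.98
ee_pos: [0.5531, 0.1953, 0.0098]
eef_rot: [0.707, -0.004, 0.707, 0.004]
wrist_force: [0.3, 0.2, -8.1]
width: 0.671
```

Call:
step_arm(deltas=[[0.0004, 0, 0, 0, 0.04], [0.0004, 0, 0, 0, 0.04], [0, 0, 0, 0, 0.04]])

```text
clock: 12.35
ee_pos: [0.5532, 0.1953, 0.0097]
eef_rot: [0.707, -0.004, 0.707, 0.004]
wrist_force: [-3.1, -1.5, 2.4]
width: 0.672
```

The feet have contact: the force went from -8 N to +2 N. Release and rise.

Call:
step_arm(deltas=[[0, 0, 0, 0, 0.066], [0, 0, 0, 0, 0.075], [0, 0, 0, 0, 0.0918], [0, 0, 0, 0, 0.0918], [-0.01, 0, 0, 0, 0.0918], [-0.04, 0, 0, 0, 0.0918], [-0.06, 0, 0, 0, 0.0918], [-0.06, 0, 0, 0, 0.0918]])

```text
clock: 13.35
ee_pos: [0.5528, 0.1952, 0.1813]
eef_rot: [0.707, -0.004, 0.707, 0.004]
wrist_force: [1.3, 0.5, 0.5]
width: 0.997
```

Call:
step_arm(deltas=[[0, 0, 0.025, 0, 0.0918], [0, 0, 0.03, 0, 0.0918], [0, 0, 0.02, 0, 0.0918], [0, 0, 0, 0, 0.0918]])

```text
clock: 13.85
ee_pos: [0.6287, 0.1959, 0.1791]
eef_rot: [0.707, -0.004, 0.707, 0.004]
wrist_force: [-0.1, -0.5, -0.2]
width: 1.0
```

```bash
cat > placed.py <<'E'
from h import *
np.set_printoptions(precision=4,suppress=True)
s,p,M=st();print(p,s['wrist_force'],'yaw',np.arctan2(M[1,2],M[0,2]))
a=snap('wrist');W=cloud(a);c=a['color'].astype(int);d=c[...,2]-c[...,0]
Z=W[...,2]
m=(d>4)&(c.sum(-1)<300)&(np.abs(Z-.004)<.006);P=onz(a,np.argwhere(m)[:,::-1],.004)
print('mat x',np.percentile(P[:,0],[.2,99.8]),'y',np.percentile(P[:,1],[.3,99.7]))
# plate front: pixels at plate height near the front
m=(np.abs(W[...,0]-.505)<.035)&(np.abs(W[...,1]-.196)<.045)&(Z>.0115)&(Z<.0205)
m=cv2.morphologyEx(m.astype(np.uint8),cv2.MORPH_OPEN,np.ones((3,3)));n,l,q,_=cv2.connectedComponentsWithStats(m);i=1+np.argmax(q[1:,4]);u=np.argwhere(l==i)[:,::-1];X=onz(a,u,.016)
ys=np.arange(.172,.222,.006);f=[(y,np.sort(X[np.abs(X[:,1]-y)<.003][:,0])[:3].mean()) for y in ys if (np.abs(X[:,1]-y)<.003).sum()>5]
f=np.array(f);k=np.polyfit(f[:,0],f[:,1],1);print('front edge x',f[:,1],'yaw',-k[0],'z',np.median(Z[l==i]),'y ext',np.percentile(X[X[:,0]<.492][:,1],[.5,99.5]))
# backrest plane
m=(np.abs(W[...,1]-.196)<.022)&(Z>.028)&(Z<.2)&(W[...,0]>.535)&(W[...,0]<.64);q=W[m];q=q[np.isfinite(q).all(1)]
if len(q)>50:
    for _ in range(6):
        A=np.c_[q[:,:2],np.ones(len(q))];k=np.linalg.lstsq(A,q[:,2],rcond=None)[0];r=np.abs(A@k-q[:,2]);q=q[r<max(.002,2*np.median(r))]
    print(len(q),'backrest alpha',np.arctan(k[0]),'side slope',k[1],'x range',np.percentile(q[:,0],[1,99]),'z',np.percentile(q[:,2],[1,99]))
E
python3 placed.py
python3 - <<'E'
from h import *
b=snap('side');t=snap('top');a=load('wrist')
A=cv2.resize(a['color'][...,::-1],(480,300));B=cv2.resize(np.ascontiguousarray(b['color'][60:260,230:430,::-1]),(300,300))
cv2.imwrite('pics/pl.png',np.hstack([A,B]))
E
```

```text
[0.6287 0.1959 0.1791] [-0.0777 -0.5488 -0.223 ] yaw 0.010877832864255242
mat x [0.4551 0.6396] y [0.1318 0.2606]
front edge x [0.4823 0.4822 0.4822 0.4821 0.482  0.482  0.4819 0.4818 0.4818] yaw 0.011337669878628838 z 0.016150298346728275 y ext [0.1647 0.2258]
5327 backrest alpha 0.1489535146877913 side slope -0.0009562173974280302 x range [0.5359 0.6387] z [0.0301 0.0462]
```

View pics/pl.png

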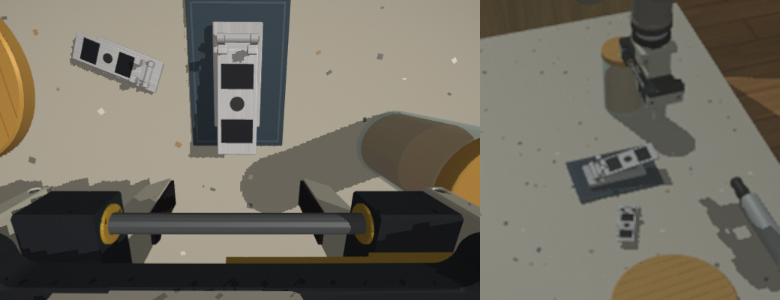

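The stand is on the mat with yaw 0.0113 and centre about (0.547, 0.1955), within 1.5 mm of the mat centre, plate top at z 0.016. The backrest is at about 0.149 rad, so the grip point is (0.627, 0.196, 0.041). I'll check canister clearance, then descend.

Run:
```python
from h import *
W=cloud(load('top'));m=(np.abs(W[...,2]-.16)<.01)&(W[...,1]>.27);q=W[m];print(cv2.minEnclosingCircle(q[:,:2].astype(np.float32)),np.nanmedian(q,0))
```

```text
((0.6354964375495911, 0.41979464888572693), 0.05004559084773064) [0.63453884 0.42197702 0.16355751]
```

Call:
step_arm(deltas=[[0.04, 0, -0.002, 0, 0.0918], [0.05, 0, 0, 0, 0.0918], [0.02, 0, 0, 0, 0.0918], [0, 0, 0, 0, 0.0918]])

```text
clock: 14.5
ee_pos: [0.6243, 0.196, 0.0675]
eef_rot: [0.706, -0.004, 0.708, 0.004]
wrist_force: [-0.0, -0.1, -0.0]
width: 0.998
```

Call:
step_arm(deltas=[[0.02, 0, 0.001, 0, 0.0918], [0.012, 0, 0, 0, 0.0918], [0.004, 0, 0, 0, 0.0918], [0, 0, 0, 0, 0.055], [0, 0, 0, 0, 0.04], [0, 0, 0, 0, 0.04], [0, 0, 0, 0, 0.04], [0, 0, 0, 0, 0.04]])

```text
clock: 15.5
ee_pos: [0.6272, 0.196, 0.0332]
eef_rot: [0.707, -0.004, 0.707, 0.004]
wrist_force: [0.6, -0.5, 1.2]
width: 0.542
```

Call:
step_arm(deltas=[[0, 0, 0, 0, 0.04], [0, 0, 0, 0, 0.04]])

```text
clock: 15.75
ee_pos: [0.6271, 0.196, 0.0331]
eef_rot: [0.707, -0.004, 0.707, 0.004]
wrist_force: [-0.1, -0.5, 1.9]
width: 0.538
```

Gripped at 49.5 mm. I'll open along the arc about the hinge (r 0.1265, from 0.149 rad) in 0.05 rad rows.

Call:
step_arm(deltas=[[-0.0062, 0, -0.0011, 0, 0.04], [-0.0062, 0, -0.0014, 0, 0.04], [-0.0061, 0, -0.0017, 0, 0.04], [-0.006, 0, -0.002, 0, 0.04], [0, 0, 0, 0, 0.04]])

```text
clock: 16.38
ee_pos: [0.6204, 0.1961, 0.0581]
eef_rot: [0.707, -0.004, 0.707, 0.004]
wrist_force: [-1.2, -1.1, -0.0]
width: 0.537
```

```bash
python3 placed.py; python3 -c "
from h import *
s,p,M=st();print(p,s['wrist_force'],s['moment'],s['width'])"
```

```text
[0.6204 0.1961 0.0581] [-1.163  -1.1306 -0.0036] yaw 0.01160574771263498
mat x [0.4805 0.6381] y [0.132  0.2607]
front edge x [0.4846 0.4845 0.4844 0.4844 0.4843 0.4842 0.4842 0.4841 0.484 ] yaw 0.012068067554911877 z 0.016078478466150552 y ext [0.1646 0.2256]
31838 backrest alpha 0.8269536098796606 side slope 0.004768082453052491 x range [0.537  0.6261] z [0.0385 0.1676]
[0.62046341 0.19606641 0.05791751] [-1.04207559 -0.88904774 -0.5500657 ] [-0.15299694 -0.02543921  0.0332856 ] 0.5379895302691386
```

Call:
step_arm(deltas=[[-0.0059, 0, -0.0023, 0, 0.04], [-0.0058, 0, -0.0026, 0, 0.04], [-0.0056, 0, -0.0029, 0, 0.04], [-0.0055, 0, -0.0032, 0, 0.04], [-0.0053, 0, -0.0034, 0, 0.04], [-0.0051, 0, -0.0037, 0, 0.04], [-0.0049, 0, -0.004, 0, 0.04], [0, 0, 0, 0, 0.04]])

```text
clock: 17.42
ee_pos: [0.5984, 0.1959, 0.0963]
eef_rot: [0.707, -0.004, 0.707, 0.004]
wrist_force: [-2.5, 0.3, -0.8]
width: 0.541
```

```bash
cat > ang.py <<'E'
from h import *
np.set_printoptions(precision=4,suppress=True)
s,p,M=st();print(p,s['wrist_force'],s['width'])
yaw=.0113;Rz=R.from_euler('z',yaw).as_matrix()
def view(n):
    a=snap(n);L=(cloud(a)-[.547,.1955,.004])@Rz  # stand frame
    return a,L
def measure(L):
    m=(np.abs(L[...,1])<.02)&(L[...,2]>.03)&(L[...,0]>-.06)&(L[...,0]<.1)
    q=L[m][:,[0,2]]-[-.045,.018]; r=np.hypot(*q.T); q=q[(r>.03)&(r<.138)]
    best=(0,0)
    for t in np.arange(.1,1.6,.004):   # face lies 2.5 mm out along the normal
        d=np.abs(q@[-np.sin(t),np.cos(t)]-.0025); k=(d<.0015).sum()
        if k>best[0]: best=(k,t)
    t=best[1]; i=q[np.abs(q@[-np.sin(t),np.cos(t)]-.0025)<.003]
    if len(i)<20: return best,None
    c=i.mean(0);v=np.linalg.svd(i-c)[2][0];v*=np.sign(v[1]);return best,np.arctan2(v[1],v[0]),'offset',c@[-v[1],v[0]],'r',np.percentile(i@v,[1,99])
if __name__=='__main__':
    for n in('wrist','top','side'):
        a,L=view(n);print(n,measure(L))
E
python3 ang.py
```

```text
[0.5984 0.1959 0.0963] [-2.4512  0.2738 -0.8416] 0.5406357178526143
wrist ((np.int64(11450), np.float64(0.7040000000000005)), np.float64(0.691112121587433), 'offset', np.float64(0.0035908500361608855), 'r', array([0.0314, 0.1354]))
top ((np.int64(30), np.float64(0.7040000000000005)), np.float64(0.7068727980644982), 'offset', np.float64(0.002077396083122056), 'r', array([0.0347, 0.1002]))
side ((np.int64(112), np.float64(0.6800000000000005)), np.float64(0.6868666693962541), 'offset', np.float64(0.002052368147586056), 'r', array([0.0311, 0.1138]))
```

The angle is 0.70 rad, as commanded. Continue to 1.047.

Call:
step_arm(deltas=[[-0.0047, 0, -0.0042, 0, 0.04], [-0.0045, 0, -0.0044, 0, 0.04], [-0.0043, 0, -0.0046, 0, 0.04], [-0.0041, 0, -0.0048, 0, 0.04], [-0.0038, 0, -0.005, 0, 0.04], [-0.0036, 0, -0.0052, 0, 0.04], [-0.0032, 0, -0.0052, 0, 0.04], [0, 0, 0, 0, 0.04]])

```text
clock: 18.58
ee_pos: [0.5649, 0.1955, 0.1244]
eef_rot: [0.707, -0.004, 0.707, 0.004]
wrist_force: [0.3, 0.3, -1.2]
width: 0.535
```

```bash
python3 ang.py
```

```text
[0.5649 0.1955 0.1244] [ 0.2584  0.3212 -1.1898] 0.5347218970777948
wrist ((np.int64(8840), np.float64(1.036000000000001)), np.float64(1.0239624321564675), 'offset', np.float64(0.003596122494871612), 'r', array([0.0317, 0.1365]))
top ((np.int64(59), np.float64(1.032000000000001)), np.float64(1.0136887136330837), 'offset', np.float64(0.003832033374208703), 'r', array([0.0315, 0.0839]))
side ((np.int64(97), np.float64(1.016000000000001)), np.float64(1.0205667139763923), 'offset', np.float64(0.0021475215564200987), 'r', array([0.0325, 0.1104]))
```

Call:
step_arm(deltas=[[-0.001, 0, -0.0016, 0, 0.04], [0, 0, 0, 0, 0.04], [0, 0, 0, 0, 0.056], [0, 0, 0, 0, 0.07], [0, 0, 0, 0, 0.0918], [0, 0, 0, 0, 0.0918], [0, 0, 0, 0, 0.0918], [-0.03, 0, 0, 0, 0.0918]])

```text
clock: 19.73
ee_pos: [0.5622, 0.195, 0.1528]
eef_rot: [0.705, -0.004, 0.709, 0.004]
wrist_force: [0.8, 0.7, 1.0]
width: 1.001
```

Call:
step_arm(deltas=[[-0.05, 0, 0, 0, 0.0918], [-0.04, 0, 0, 0, 0.0918], [0, 0, -0.02, 0, 0.0918], [0, 0, 0, 0, 0.0918]])

```text
clock: 20.23
ee_pos: [0.543, 0.1952, 0.2453]
eef_rot: [0.707, -0.004, 0.707, 0.004]
wrist_force: [0.5, -0.9, 0.5]
width: 1.001
```

```bash
python3 ang.py; python3 placed.py|grep -v backrest
```

```text
[0.543  0.1952 0.2453] [ 0.507  -0.8578  0.5463] 1.0006980674580004
wrist ((np.int64(3095), np.float64(1.040000000000001)), np.float64(1.0297536028108933), 'offset', np.float64(0.0035467519494347725), 'r', array([0.0314, 0.1372]))
top ((np.int64(157), np.float64(1.040000000000001)), np.float64(1.0297519423870964), 'offset', np.float64(0.0032418830548786018), 'r', array([0.0303, 0.0912]))
side ((np.int64(130), np.float64(1.024000000000001)), np.float64(1.0249824924170337), 'offset', np.float64(0.0025421271850789066), 'r', array([0.0313, 0.1359]))
[0.544  0.1951 0.2442] [0.8434 0.9409 0.3801] yaw 0.011318406978317522
mat x [0.4511 0.6399] y [0.1319 0.2606]
front edge x [0.4815 0.4815 0.4814 0.4813 0.4813 0.4812 0.4811 0.4815 0.4821] yaw -0.004264790528327792 z 0.016159115145088304 y ext [0.1641 0.2248]
```

The stand has been released. Angle estimates are 1.025–1.040 rad (target 1.047) and the base has not moved. Next is the tap: close the jaws and come down in front of the face, aiming about 80 mm up from the hinge.

Call:
step_arm(deltas=[[0, 0, -0.022, 0, 0], [0, 0, -0.022, 0, 0], [0, 0, 0, 0, 0], [0, 0, 0, 0, 0], [0.03, 0, 0, 0, 0], [0.05, 0, 0, 0, 0], [0.045, 0, 0, 0, 0], [0.0165, 0, 0, 0, 0]])

```text
clock: 21.42
ee_pos: [0.4991, 0.1941, 0.1]
eef_rot: [0.706, -0.004, 0.709, 0.004]
wrist_force: [0.1, 0.5, 1.1]
width: 0.185
```

Call:
step_arm(deltas=[[0, 0, 0, 0, 0], [0, 0, 0, 0, 0]])

```text
clock: 21.68
ee_pos: [0.5008, 0.1948, 0.1039]
eef_rot: [0.708, -0.004, 0.707, 0.004]
wrist_force: [-0.4, -0.5, 0.4]
width: 0.017
```

Run:
```python
from ang import *
# gap between closed fingertip and face, seen in side + wrist
for n in('side','top','wrist'):
    a,L=view(n);T=(L@Rz.T+[.547,.1955,.004]-p)@M
    f=(np.abs(T[...,1])<.03)&(np.abs(T[...,2])<.016)&(T[...,0]>-.045)&(T[...,0]<.008)
    q=T[f];print(n,len(q),'finger tool x max',np.percentile(q[:,0],[50,95,99]) if len(q) else '', 'z', np.percentile(q[:,2],[1,5,95,99]) if len(q) else '','y',np.percentile(q[:,1],[1,99]) if len(q) else '');print(measure(L))
save(load('side'),'tap',(230,40,430,190),4)
```

```text
[0.5008 0.1948 0.1039] [-0.4029 -0.4554  0.4216] 0.01699440497090583
side 0 finger tool x max  z  y 
((np.int64(73), np.float64(1.020000000000001)), np.float64(1.0292003878064244), 'offset', np.float64(0.002005578209165227), 'r', array([0.0306, 0.1362]))
top 0 finger tool x max  z  y 
((np.int64(2), np.float64(1.024000000000001)), None)
wrist 1309 finger tool x max [-0.0155 -0.0024  0.0006] z [-0.0121 -0.0119  0.005   0.0082] y [-0.0153  0.0162]
((np.int64(246), np.float64(1.044000000000001)), np.float64(1.024554716379477), 'offset', np.float64(0.003958986216324413), 'r', array([0.0299, 0.1013]))
```

View pics/tap.png

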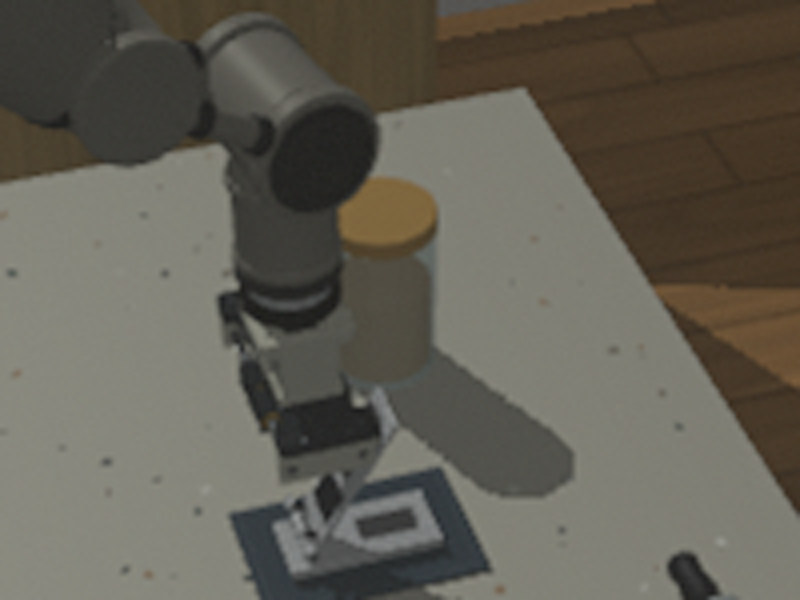

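The side view shows the closed gripper in front of the raised backrest, its black knuckle block at about (325,435), with a visible gap to the backrest's upper end at (385,410). I'll check the block's extents before going forward.

Run:
```python
from h import *
np.set_printoptions(precision=3,suppress=True,linewidth=160)
s,p,M=st()
for n in('wrist','side'):
    T=(cloud(load(n))-p)@M
    m=(T[...,0]<-.01)&(T[...,0]>-.13)&(np.abs(T[...,1])<.1)&(np.abs(T[...,2])<.06)
    q=T[m]
    for lo in np.arange(-.13,-.01,.01):
        k=q[(q[:,0]>=lo)&(q[:,0]<lo+.01)]
        if len(k)>3: print(n,'x',round(lo,3),len(k),'z',np.percentile(k[:,2],[2,98]),'y',np.percentile(k[:,1],[2,98]))
```

```text
wrist x -0.12 121 z [-0.028 -0.027] y [-0.016  0.016]
wrist x -0.11 25613 z [-0.031 -0.023] y [-0.065  0.067]
wrist x -0.1 10231 z [-0.035 -0.022] y [-0.067  0.069]
wrist x -0.09 26542 z [-0.037 -0.019] y [-0.079  0.08 ]
wrist x -0.08 11014 z [-0.037 -0.007] y [-0.081  0.082]
wrist x -0.07 2738 z [-0.037  0.001] y [-0.083  0.084]
wrist x -0.06 30 z [0.001 0.007] y [-0.002  0.003]
wrist x -0.05 177 z [-0.01   0.009] y [-0.002  0.003]
wrist x -0.04 146 z [-0.012 -0.009] y [-0.003  0.004]
wrist x -0.03 171 z [-0.012 -0.009] y [-0.003  0.004]
wrist x -0.02 515 z [-0.012 -0.009] y [-0.016  0.016]
side x -0.13 40 z [-0.023  0.023] y [-0.057 -0.019]
side x -0.12 69 z [-0.03   0.023] y [-0.088  0.087]
side x -0.11 338 z [-0.034  0.034] y [-0.098  0.085]
side x -0.1 70 z [-0.035  0.037] y [-0.099  0.077]
side x -0.09 137 z [-0.035  0.036] y [-0.095  0.081]
side x -0.08 97 z [-0.035  0.036] y [-0.092  0.081]
side x -0.07 46 z [-0.035  0.034] y [-0.092  0.081]
side x -0.02 4 z [0.055 0.06 ] y [-0.032 -0.022]
```

Body bottom is 64 mm above the TCP, so it clears the backrest top by more than 10 mm. Approach the face along its normal.

Call:
step_arm(deltas=[[0.0015, 0, 0.0155, 0, 0], [0.002, 0, 0.0035, 0, 0], [0.002, 0, 0.0035, 0, 0], [0.001, 0, 0.0017, 0, 0], [0, 0, 0, 0, 0]])

```text
clock: 22.45
ee_pos: [0.5237, 0.1949, 0.0966]
eef_rot: [0.707, -0.004, 0.707, 0.004]
wrist_force: [0.3, 0.5, -0.9]
width: 0.007
```

Call:
step_arm(deltas=[[0.0003, 0, 0.0005, 0, 0], [0, 0, 0, 0, 0], [0.0003, 0, 0.0005, 0, 0], [0, 0, 0, 0, 0], [0.0003, 0, 0.0005, 0, 0], [0, 0, 0, 0, 0]])

```text
clock: 23.2
ee_pos: [0.5255, 0.195, 0.0958]
eef_rot: [0.707, -0.004, 0.707, 0.004]
wrist_force: [-0.5, 0.6, -0.1]
width: 0.006
```

Call:
step_arm(deltas=[[0.0003, 0, 0.0005, 0, 0], [0, 0, 0, 0, 0], [0.0003, 0, 0.0005, 0, 0], [0, 0, 0, 0, 0]])

```text
clock: 23.7
ee_pos: [0.5264, 0.1949, 0.0952]
eef_rot: [0.707, -0.004, 0.707, 0.004]
wrist_force: [0.1, -0.3, 0.2]
width: 0.004
```

Call:
step_arm(deltas=[[0.0003, 0, 0.0005, 0, 0], [0, 0, 0, 0, 0]])

```text
clock: 23.95
ee_pos: [0.5269, 0.1949, 0.0949]
eef_rot: [0.707, -0.004, 0.707, 0.004]
wrist_force: [0.7, 0.2, 0.2]
width: 0.002
```

Call:
step_arm(deltas=[[0.0003, 0, 0.0005, 0, 0], [0, 0, 0, 0, 0]])

```text
clock: 24.2
ee_pos: [0.5275, 0.1949, 0.0946]
eef_rot: [0.707, -0.004, 0.707, 0.004]
wrist_force: [-0.1, -0.2, -0.6]
width: 0.002
```

Call:
step_arm(deltas=[[0.0003, 0, 0.0005, 0, 0], [0, 0, 0, 0, 0]])

```text
clock: 24.45
ee_pos: [0.5279, 0.195, 0.0943]
eef_rot: [0.707, -0.004, 0.707, 0.004]
wrist_force: [0.1, -0.3, -0.6]
width: 0.004
```

Call:
step_arm(deltas=[[0.0003, 0, 0.0005, 0, 0], [0, 0, 0, 0, 0]])

```text
clock: 24.7
ee_pos: [0.5285, 0.195, 0.094]
eef_rot: [0.707, -0.004, 0.707, 0.004]
wrist_force: [-0.8, -0.8, -0.3]
width: 0.002
```

Call:
step_arm(deltas=[[0.0002, 0, 0.0003, 0, 0], [0, 0, 0, 0, 0]])

```text
clock: 24.95
ee_pos: [0.5287, 0.195, 0.0938]
eef_rot: [0.707, -0.004, 0.707, 0.004]
wrist_force: [0.6, -0.1, 0.1]
width: 0.007
```

Call:
step_arm(deltas=[[0.0002, 0, 0.0003, 0, 0], [0, 0, 0, 0, 0]])

```text
clock: 25.2
ee_pos: [0.5291, 0.195, 0.0936]
eef_rot: [0.707, -0.004, 0.707, 0.004]
wrist_force: [0.1, -0.2, -1.4]
width: 0.004
```

Call:
step_arm(deltas=[[0.0002, 0, 0.0003, 0, 0], [0, 0, 0, 0, 0]])

```text
clock: 25.45
ee_pos: [0.5293, 0.195, 0.0934]
eef_rot: [0.707, -0.004, 0.707, 0.004]
wrist_force: [-0.1, -0.3, 0.9]
width: 0.005
```

Call:
step_arm(deltas=[[0.0002, 0, 0.0004, 0, 0], [0, 0, 0, 0, 0]])

```text
clock: 25.7
ee_pos: [0.5296, 0.195, 0.0932]
eef_rot: [0.707, -0.004, 0.707, 0.004]
wrist_force: [0.3, -0.2, 0.8]
width: 0.005
```

Call:
step_arm(deltas=[[0.0002, 0, 0.0004, 0, 0], [0, 0, 0, 0, 0]])

```text
clock: 25.95
ee_pos: [0.5299, 0.195, 0.093]
eef_rot: [0.707, -0.004, 0.707, 0.004]
wrist_force: [-1.8, -0.2, 2.9]
width: 0.004
```

Call:
step_arm(deltas=[[0.0002, 0, 0.0004, 0, 0], [0, 0, 0, 0, 0]])

```text
clock: 26.2
ee_pos: [0.5303, 0.195, 0.0928]
eef_rot: [0.707, -0.004, 0.707, 0.004]
wrist_force: [-2.0, -0.0, 1.7]
width: 0.008
```

Contact is clear: about 2.6 N on the face, direction (-2.0, 0, +1.7), under the roughly 3.2 N slip limit there. Hold briefly, back off, retreat and measure.

Call:
step_arm(deltas=[[0, 0, 0, 0, 0], [-0.001, 0, -0.0017, 0, 0], [-0.005, 0, -0.009, 0, 0], [-0.005, 0, -0.02, 0, 0], [-0.05, 0, -0.01, 0, 0], [-0.06, 0, 0, 0, 0], [-0.03, 0, 0, 0, 0], [0, 0, 0, 0, 0]])

```text
clock: 27.2
ee_pos: [0.4907, 0.1948, 0.2468]
eef_rot: [0.709, -0.004, 0.705, 0.005]
wrist_force: [0.4, 0.3, 0.3]
width: 0.002
```

Call:
step_arm(deltas=[[0, 0, 0.02, 0, 0.03], [0, 0, 0.02, 0, 0.03], [0, 0, 0, 0, 0.03]])

```text
clock: 27.58
ee_pos: [0.5298, 0.1947, 0.2421]
eef_rot: [0.706, -0.004, 0.708, 0.004]
wrist_force: [-1.1, -0.6, -0.9]
width: 0.28
```

```bash
python3 ang.py; python3 placed.py|grep -v backrest
python3 - <<'E'
from h import *
a=load('wrist');b=load('side')
A=cv2.resize(a['color'][...,::-1],(480,300));B=cv2.resize(np.ascontiguousarray(b['color'][60:260,230:430,::-1]),(300,300))
cv2.imwrite('pics/fin.png',np.hstack([A,B]))
E
```

```text
[0.5298 0.1947 0.2421] [-1.1086 -0.6388 -0.8744] 0.27966114096620137
wrist ((np.int64(3154), np.float64(1.036000000000001)), np.float64(1.0250758868754541), 'offset', np.float64(0.003486628777302914), 'r', array([0.0315, 0.137 ]))
top ((np.int64(72), np.float64(1.048000000000001)), np.float64(1.0267342417377534), 'offset', np.float64(0.003342462324036255), 'r', array([0.0302, 0.0653]))
side ((np.int64(112), np.float64(1.024000000000001)), np.float64(1.0252186037680218), 'offset', np.float64(0.002311539583275456), 'r', array([0.0323, 0.1355]))
[0.5288 0.1949 0.243 ] [ 0.3663  0.9424 -0.3704] yaw 0.011539998563236996
mat x [0.4516 0.6241] y [0.1318 0.2606]
front edge x [0.4823 0.4822 0.4821 0.4821 0.482  0.4819 0.4818 0.4818 0.4817] yaw 0.012099372539416425 z 0.016175238589756082 y ext [0.165  0.2251]
```

View pics/fin.png

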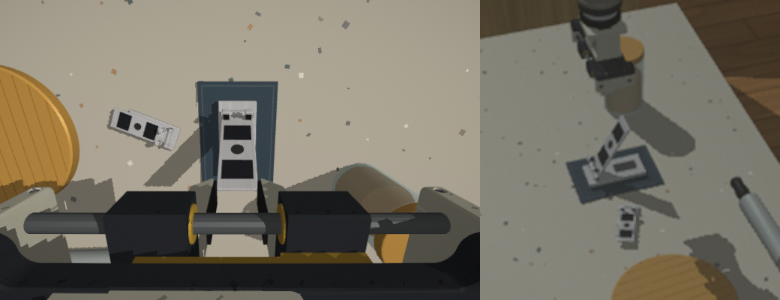

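The final view shows the stand upright on the mat, square and clear of the gripper. The angle barely changed with the tap: 1.030, 1.030 and 1.025 rad before, 1.025, 1.027 and 1.025 after. Handing in.

```bash
python3 -c "
from bench import ctrl
print(ctrl.close_job())"
```

```text
the job is handed in; nothing more can be done
None
```

The stand is on the slate-grey mat with its backrest open to about 59°. It held that angle when tapped, and I handed the job in at about 28 s of the 67 allowed.

- **Placing:** I took the middle-sized stand from the board by its base plate. I set it down level on the mat; the wrist reading changed from about −8 N to +2 N as the feet took the weight. The last checks put it about 1.5 mm from the mat's centre and square to within about 0.1°, with the hinge end towards the robot. The plate was at the right height for the feet to be flat.
- **Opening:** I gripped the backrest by its side edges, opened it along the hinge arc and let go. The three cameras gave 1.025–1.040 rad against the 1.047 asked, so it is probably about 1° low.
- **Tap:** I pressed about 80 mm up the face with roughly 2.6–3.4 N. That is close to my estimated slip limit of about 3.2 N there. The fitted angle changed by 0.005 rad at most, which is within the measuring noise. The gripper then backed away to about 0.1 m above the stand.

**What disagreed:**
- The fingertips turned out to be only about 2.5 mm ahead of the reported tool point, not the 25 mm given. My first grasp on the board therefore closed on the backrest. I spotted it from the jaw width, opened again and regripped lower.
- The quick angle estimates varied by about 0.02 rad between cameras.

I touched none of the other kitchen things.

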